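# Back the spool winder off to its end stop

### The arm

A 6-joint arm with a two-finger parallel gripper is mounted at the origin on the work surface. World frame = base frame: x ahead of the robot, y to its left, z up, the work surface at z = 0. Lengths are in mm, angles in rad, forces in N, time in s.
With the tool pointing down it reaches from about 225 to 875 mm from the base axis. Payload 3.4 kg.
Tool frame: the origin (TCP) lies midway between the tips of the shut fingers; the grasp point (between the pads) lies 19 mm behind it; z points along the fingers, x is the direction in which the jaws open and shut, and the axes are right-handed (so a half turn about z gives the same grasp; the last joint's range is limited). The gripper opens to 85 mm and grips with 20 to 120 N. Pads are 22 mm wide; open, the fingers measure 114 mm over their backs; the gripper's body (76 mm by 85 mm) begins 54 mm behind the grasp point. The pads swing forward as they close: fully open they stand 13 mm farther back than shut.
Start: joints at [-1.449, 0.276, 1.505, -0, 1.361, -0.121], TCP at [138.239, -558.169, 231.328] pointing down, gripper open.
Joint ranges: [-2.89, 2.89], [-0.75, 2.08], [0.22, 2.7], [-1.18, 4.32], [0.11, 2.71], [-2.7, 2.7]. Speed limits (rad/s): [2.57, 2.57, 3.14, 3.14, 3.14, 3.14].

### API

Orientations are given as a unit quaternion [w, x, y, z].
In Python, from cell import env gives the robot as it stands. The module is installed in compiled form; this text tells all that it offers.
- The arm moves only by the tool apply_moves, never from a script. Its argument "moves" is a list of rows, each a list of 7 numbers: the shift along the tool's x, y, z in units of 40 mm (1.0 is 40 mm), then the turn, a rotation vector about the tool's x, y, z in units of 5 degrees (1.0 is 5 degrees), then the closure, from 0 (fully open) to 1 (shut). A call has exactly 5 rows; each row shifts and turns the commanded pose from where the row before left it, along the tool's axes as they then stand; what a row does not reach is not made up. A row lasts 1/8 s, in which the tool goes at most 62.5 mm and 10.7 degrees, less where a joint would pass 70% of its speed; a pose out of reach is approached as far as the arm can. A call is refused whole if a number of a shift passes 1 or a number of a turn 1, either way. A call with a gripper value outside its range is refused whole. The fingers move at their own pace and stop on an object; "squeeze" is the grip in N (left out, the last holds). Time passes only in rows, so rows that do not move let the fingers close, or fill a call up. It gives the time, the measured TCP pose, the force and the opening at its end, in the units of the state.
- env.read_state(): the state, without advancing time (a new reading comes with each control period).
- env.snapshot(name): name is "side" or "top" or "wrist"; returns a dict with "pixels" (400x640x3 uint8, red, green, blue), "fx", "fy", "cx", "cy" (pixels), "xyz" and "orientation" of the camera in the world. Camera axes: x right, y down, z forward; pixel columns grow to the right and rows downward; lengths in mm; the calibration is good to about 2 mm. A picture is of the moment at which its call begins. There is no depth.
- env.sign_off(): hands the job in, once; it reports no verdict.
The state is a dict: "clock": time; "qpos": joint angles; "dq": joint speeds; "tau": joint torques, N m; "eef_pos": TCP position; "eef_rot": TCP orientation; "ft_force": force on the tool from outside, world axes, zero at the start; "wrist_torque": the same for the moment, N m; "opening": finger opening in mm.
Only numpy, scipy, OpenCV 4.12 (cv2) and the standard library are available. Lean on these libraries where they do the work, as an engineer would, in place of code of your own. Each camera call takes 0.05 s, during which the arm holds its last target. There are 200 camera calls.

### The job

Back the spool winder off: lift its holding pawl out of the ratchet and throw it right over so that it rests back, then turn the crank backwards (the way the pawl was holding it) until the crank's tail comes up snugly against the stop pin, pressing it there for about half a second without leaning on it hard. Then lay the pawl gently back down into the teeth and let go, leaving the crank at its stop; do not force the pawl or the stop, and leave the other things on the table alone.

Things in the scene. Friction and masses are not known exactly. Their poses are not given: they have to be found in the camera images.
- winder: Hand winder for spools, fixed: plywood board 300 x 310 x 12 mm, aluminium frame. Origin at table level below the ratchet wheel; x along the level axle towards the crank, z up. Axle 115 mm above the table. Along x: empty spool (196 mm wide) -105 to -40 mm, frame -32 to -20, steel ratchet wheel and pawl -7 to 7, crank arm 72 to 80, crank handle 80 to 150 mm.
- reel: The turning part in one: spool, ratchet wheel (118 mm over 16 saw teeth 9 mm high), crank. Origin on the axle, x along it, y from the axle to the crank handle. Backwards is positive about x: handle goes from the +y side up over the top, 0.7 to 2.6 rad, to the stop. Starts with the handle 0.4 rad below to 0.3 rad above level. Drag 0.22 N m holds it where left. The pawl allows the other way only.
- crank_grip (a point): Middle of the black crank handle, a level round bar 18 mm thick, 70 mm long, parallel to the axle, 85 mm from it, fixed to the crank arm (so it must roll in a grip). This point lies 118 mm from the winder's origin along x.
- crank_tail (a point): End of the crank's tail: the arm, a flat bar 16 mm wide (8 mm each side of its centre line), runs straight on past the axle, opposite the handle, to this point on the centre line 93 mm from the axle (reel frame: x 76, y -93, z 0 mm). Turning backwards, the tail goes down and across to +y below the axle until it meets the stop pin.
- pawl: Steel holding pawl, a bar with a nose, 12 mm thick, on a level pivot parallel to the axle. Origin at the pivot: x 0, y -88, z 153 mm in the winder's frame. Axes parallel to the winder's with the nose at the bottom of a tooth gap; lifting turns it positively about x, up and over, away from the wheel. On the teeth it lies at 0 to 0.2 rad; pawl and teeth bear up to 15 N.
- pawl_tab (a point): Middle of the pawl's lifting tab: a round steel pin 12 mm thick, parallel to the axle, standing out on the crank side from x 5 to 47 mm; this point is at x 27 mm, 46 mm from the pivot (pawl frame: y 41.8, z 19.2 mm). The pawl swings freely (about 80 g): short of 1.2 rad it falls back on the teeth, past 1.4 rad it falls over to its rest at 2.1 rad.
- pawl_tip (a point): Tip of the pawl's nose (pawl frame: y 70.6, z 10.8 mm). In the winder's frame at z 163 mm when at the bottom of a tooth gap, and at y -133, z 208 mm when the pawl is thrown back.
- stop: Foot of the end stop, fixed on the winder's board under the crank: aluminium, 34 x 62 mm, 7 mm thick, 16 to 40 mm to +y of the axle. Origin under its middle, on the board (winder frame x 76, z 12 mm). On it an upright 39 mm high is clamped tight, up to 16 mm to either side of the middle along y; where is not measured. The upright carries the stop pin.
- stop_mid (a point): Where the centre of the stop pin would be if its upright stood at the middle of the foot: the pin lies up to 16 mm from here along the winder's y, at this height (50 mm above the table). Pin: steel, level, parallel to the axle, 10 mm thick, in the plane of the crank arm. The tail comes from -y; they touch when the pin's centre is 13 mm from the tail's centre line. It bears up to 20 N.
- glue: White glue stick, 26 mm thick, 85 mm high, standing on the winder's board in the corner beyond the crank. Bystander.
- driver: Screwdriver, 150 mm long, lying on the winder's board at its +y edge. Bystander.
- mug: White mug, 80 mm wide, 90 mm high. Bystander.
- jar: Small closed jar, 56 mm wide, 70 mm high. Bystander.
- wrench: Wrench, 140 mm long, lying on the table. Bystander.
- spare_spool: Empty black spool lying flat, 200 mm wide, 62 mm high. Bystander.
- bracket: Grey printed bracket, 60 x 60 x 46 mm. Bystander.

How it is judged:
By the outcome, as a careful person would: the job done as asked, in the order asked, and still so for the second after the job is handed in, with the robot touching nothing.
It also fails if it takes over 72 s, if anything falls off the work surface, if the arm or the gripper's body presses on something with over 40 N, if the wrist force passes 120 N, or if a joint passes its speed limit or range.

## Working session

There is one attempt and no reset: what is moved stays moved. The work goes in short steps, Python scripts to look and compute and a tool call to move; the robot and the scene stay as the last step left them, time stands still between calls to the robot, and variables do not carry over. Pictures are saved under pics/ and viewed, about 8 in all and at most 12, crops included, and the job is handed in when it is done.

Besides the shell and the picture viewer there is one more tool, called in YAML: its name, and indented under it one key for each argument. apply_moves: Moves the arm, as the interface text tells. Its arguments: {"type":"object","properties":{"moves":{"type":"array"},"squeeze":{"type":"number"}},"required":["moves"]}

```bash
mkdir -p pics; cat > h.py <<'E'
import numpy as np, cv2, json
from scipy.spatial.transform import Rotation as R
from cell import env
def rot(q): return R.from_quat([q[1],q[2],q[3],q[0]])
def snap(n,f=None):
    s=env.snapshot(n)
    if f: cv2.imwrite('pics/'+f,cv2.cvtColor(s['pixels'],cv2.COLOR_RGB2BGR))
    return s
def ray(s,u,v):
    d=rot(s['orientation']).apply([(u-s['cx'])/s['fx'],(v-s['cy'])/s['fy'],1.]); return np.array(s['xyz']),d/np.linalg.norm(d)
def onz(s,u,v,z):
    o,d=ray(s,u,v); return o+d*(z-o[2])/d[2]
def proj(s,p):
    c=rot(s['orientation']).inv().apply(np.array(p,float)-s['xyz']); return c[...,0]/c[...,2]*s['fx']+s['cx'],c[...,1]/c[...,2]*s['fy']+s['cy']
def tri(*sr):
    A=0;b=0
    for s,u,v in sr:
        o,d=ray(s,u,v);M=np.eye(3)-np.outer(d,d);A=A+M;b=b+M@o
    return np.linalg.solve(A,b)
E
python3 - <<'E'
from h import *
for n in ['side','top','wrist']:
    s=snap(n,n+'0.png'); print(n,s['fx'],s['cx'],s['cy'],s['xyz'],s['orientation'])
print(env.read_state())
a=[cv2.imread('pics/%s0.png'%n) for n in ['side','top','wrist']]
E
```

```text
side 413.962846658516 312.85142681026815 202.84554048171 [ 446.9014434  -861.19297267  912.04653667] [-0.39581701  0.91713886 -0.03929192  0.02532481]
top 440.4737203489782 320.80362049902186 199.26085915597994 [ 315.36904609   13.91116963 1542.4204625 ] [ 0.05778652 -0.69672056  0.71309498 -0.05231387]
wrist 329.51835688476723 321.95012060720114 196.87479125321906 [ 210.26832598 -541.15242219  373.47734694] [ 0.11207454  0.77899122 -0.6105923  -0.08825538]
{'clock': 0.15, 'qpos': array([-1.44899641e+00,  2.76440800e-01,  1.50583731e+00,  1.84992449e-05,
        1.36071672e+00, -1.20983747e-01]), 'dq': array([ 4.37679211e-04, -2.76489106e-03, -4.32093212e-03, -4.33157496e-05,
       -1.90181824e-03,  6.74795103e-04]), 'tau': array([ 5.91989701e-04, -4.17142475e+01, -2.46032810e+01, -2.96831649e-04,
        7.60588300e-03,  5.99444505e-06]), 'eef_pos': array([ 138.19478791, -557.73624144,  230.6455251 ]), 'eef_rot': array([-5.01940490e-04,  7.87528161e-01, -6.16278268e-01, -4.89553668e-04]), 'ft_force': array([ 0.52386019, -0.27927372, -0.48365445]), 'wrist_torque': array([-0.04061658, -0.01880242,  0.01873487]), 'opening': 84.93757935682237}
```

View pics/top0.png

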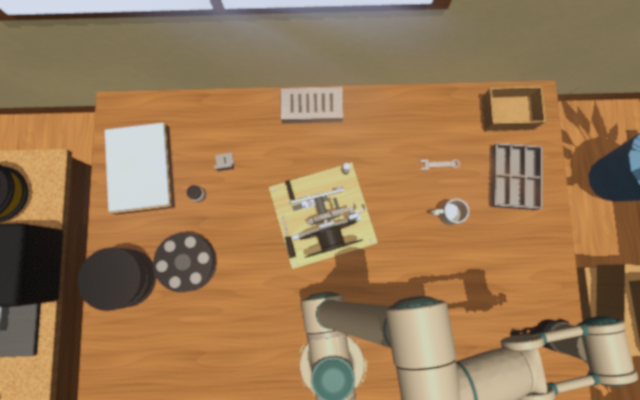

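View pics/side0.png

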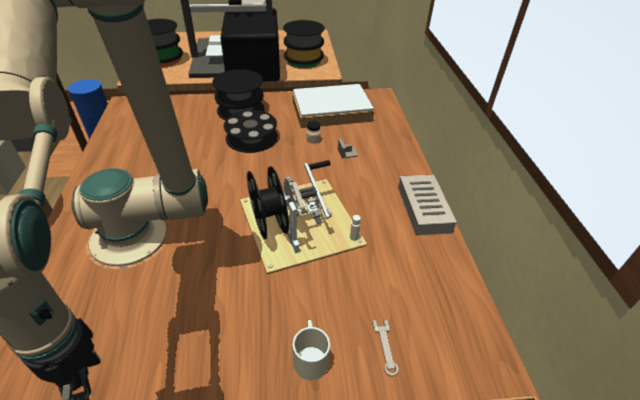

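The top view shows the winder board (corners about (270,185), (355,165), (377,240), (292,267)), with the spool towards the robot and the crank away from it. The side view shows the handle at (318,164) and the glue stick at (355,228).

```bash
python3 - <<'E'
from h import *
s=snap('top'); im=s['pixels']; hsv=cv2.cvtColor(im,cv2.COLOR_RGB2HSV)
crop=cv2.cvtColor(im,cv2.COLOR_RGB2BGR)[150:280,255:390]
t=snap('side'); c2=cv2.cvtColor(t['pixels'],cv2.COLOR_RGB2BGR)[145:280,230:375]
A=cv2.resize(crop,None,fx=3,fy=3,interpolation=cv2.INTER_CUBIC)
B=cv2.resize(c2,(395,390),interpolation=cv2.INTER_CUBIC)
cv2.imwrite('pics/zoom.png',np.hstack([A,B]))
m=cv2.inRange(hsv,(20,60,110),(35,200,255)); m[:150]=0;m[280:]=0;m[:,:255]=0;m[:,390:]=0
pts=np.argwhere(m)[:,::-1].astype(np.float32); print(len(pts))
c=max(cv2.findContours(cv2.morphologyEx(m,cv2.MORPH_OPEN,np.ones((2,2),np.uint8)),cv2.RETR_EXTERNAL,cv2.CHAIN_APPROX_NONE)[0],key=len)
W=np.array([onz(s,u,v,12)[:2] for u,v in pts],np.float32)
print(cv2.minAreaRect(W), cv2.boxPoints(cv2.minAreaRect(W)))
E
```

```text
4924
((502.5028076171875, 19.233047485351562), (301.09185791015625, 310.884521484375), 15.288135528564453) [[ 316.29843  129.47958]
 [ 398.27036 -170.40338]
 [ 688.70715  -91.01349]
 [ 606.7352   208.86948]]
```

View pics/zoom.png

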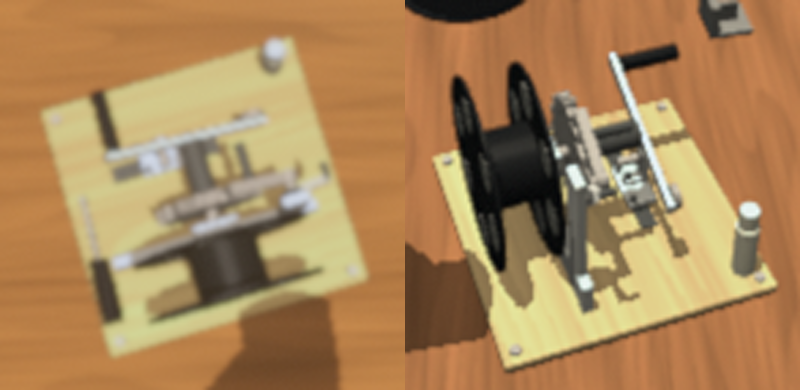

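The zoom agrees with a 301 x 311 mm board fit, with winder x at 15.3° and the handle on the +y side. The tool's x axis is already close to winder −y, so I'm moving the wrist camera above the winder.

apply_moves:
  moves:
    - [-0.8, -0.8, -0.3, 0, 0, -0.3, 0]
    - [-0.8, -0.8, -0.3, 0, 0, 0, 0]
    - [-0.8, -0.8, -0.3, 0, 0, 0, 0]
    - [-0.8, -0.8, -0.3, 0, 0, 0, 0]
    - [-0.8, -0.8, -0.3, 0, 0, 0, 0]

```text
clock: 0.88
eef_pos: [251.5, -360.6, 291.7]
eef_rot: [-0.0, 0.795, -0.606, 0.0]
ft_force: [1.1, -0.1, 0.8]
opening: 85.5
```

apply_moves:
  moves:
    - [-0.8, -0.8, -0.3, 0, 0, 0, 0]
    - [-0.8, -0.8, -0.3, 0, 0, 0, 0]
    - [-0.8, -0.8, -0.3, 0, 0, 0, 0]
    - [-0.8, -0.8, -0.3, 0, 0, 0, 0]
    - [-0.8, -0.8, -0.3, 0, 0, 0, 0]

```text
clock: 1.5
eef_pos: [363.1, -163.8, 351.8]
eef_rot: [0.0, 0.795, -0.606, 0.0]
ft_force: [0.8, -0.4, -0.5]
opening: 85.5
```

apply_moves:
  moves:
    - [-0.7, -0.7, -0.3, 0, 0, 0, 0]
    - [-0.7, -0.7, -0.3, 0, 0, 0, 0]
    - [-0.6, -0.6, -0.3, 0, 0, 0, 0]
    - [-0.3, -0.3, 0, 0, 0, 0, 0]
    - [0, 0, 0, 0, 0, 0, 0]

```text
clock: 2.12
eef_pos: [427.1, -51.3, 387.2]
eef_rot: [0.0, 0.796, -0.605, -0.0]
ft_force: [-0.5, 0.5, -0.3]
opening: 85.4
```

```bash
python3 - <<'E'
from h import *
st=env.read_state(); print(st['clock'],st['eef_pos'],rot(st['eef_rot']).as_matrix().round(3),st['qpos'])
s=snap('wrist','w1.png'); print(s['xyz'],rot(s['orientation']).as_matrix().round(3))
E
```

```text
2.125 [427.14208108 -51.30246211 387.16055537] [[ 0.268 -0.963 -0.   ]
 [-0.963 -0.268 -0.   ]
 [ 0.     0.    -1.   ]] [-2.81408862e-01 -7.50163180e-04  1.46397371e+00 -1.74206068e-04
  1.67861793e+00  1.01796485e+00]
[498.72899455 -32.5576667  530.08393596] [[ 0.266 -0.925 -0.272]
 [-0.964 -0.255 -0.076]
 [ 0.001  0.283 -0.959]]
```

View pics/w1.png

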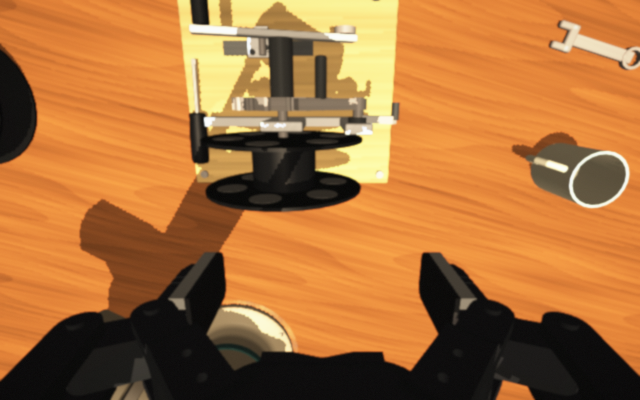

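The wrist view shows the crank arm at row ~30, the stop foot near (250,47), the tab pin at (321,72), the ratchet at row ~103 and the handle at the left edge. The camera needs to go further over it.

apply_moves:
  moves:
    - [-0.2, -0.7, 0, 0, 0, 0, 0.3]
    - [-0.2, -0.7, 0, 0, 0, 0, 0.5]
    - [-0.1, -0.7, 0, 0, 0, 0, 0.5]
    - [0, -0.5, 0, 0, 0, 0, 0.5]
    - [0, 0, 0, 0, 0, 0, 0.5]

```text
clock: 2.8
eef_pos: [522.5, -5.8, 386.5]
eef_rot: [0.001, 0.795, -0.606, -0.001]
ft_force: [0.2, -0.4, 0.9]
opening: 42.9
```

```bash
python3 - <<'E'
from h import *
s=snap('wrist'); st=env.read_state(); print(st['eef_pos'],st['opening'])
import pickle; pickle.dump(s,open('w2.pkl','wb'))
im=cv2.cvtColor(s['pixels'],cv2.COLOR_RGB2BGR)
cv2.imwrite('pics/w2.png',cv2.resize(im[20:320,130:530],None,fx=2,fy=2,interpolation=cv2.INTER_CUBIC))
E
```

```text
[521.59432635  -5.90298855 386.78255043] 43.00664285214618
```

View pics/w2.png

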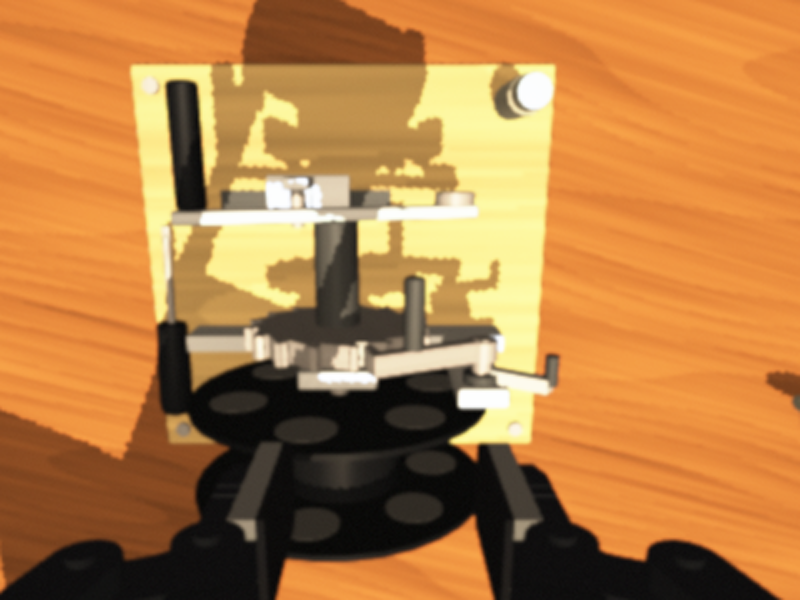

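The close view shows these features (crop pixels): tab pin at (413,278)–(413,350), pawl running right to its pivot at ~(487,360), axle centred on column ~337, handle from (183,85) to (190,205), arm at row ~213, stop foot spanning columns 222–390 and stop pin near (297,190–225).

```bash
cat > fit.py <<'E'
from h import *
import pickle
from scipy.optimize import least_squares
s=pickle.load(open('w2.pkl','rb'))
F=lambda u,v:(u/2+130,v/2+20)
# board corners on z=12
C={k:onz(s,*F(*p),12)[:2] for k,p in dict(fl=(131,66),fr=(555,66),nr=(531,443),nl=(168,443)).items()}
for k in C: print(k,C[k].round(1))
d=C['fl']-C['fr']; print('yaw from far edge',np.degrees(np.arctan2(-d[0],d[1])),np.linalg.norm(d))
for a,b in (('nr','fr'),('nl','fl')):
    e=C[b]-C[a]; print('yaw side',np.degrees(np.arctan2(e[1],e[0])),np.linalg.norm(e))
obs=[('ax',30,F(337,260)),('ax',55,F(337,230)),('tab',47,F(413,278)),('tab',15,F(414,335)),('h',150,F(182,84)),('h',80,F(189,207)),('tail',72,F(478,215)),('piv',0,F(487,350))]
def pts(p):
    ox,oy,yaw,th,a=p; P=[]
    for k,x,_ in obs:
        y,z=dict(ax=(0,115),tab=(-88+46*np.cos(.4306+a),153+46*np.sin(.4306+a)),h=(85*np.cos(th),115+85*np.sin(th)),tail=(-93*np.cos(th),115-93*np.sin(th)),piv=(-88,153))[k]
        P.append([ox+x*np.cos(yaw)-y*np.sin(yaw),oy+x*np.sin(yaw)+y*np.cos(yaw),z])
    return np.array(P)
def res(p):
    u,v=proj(s,pts(p)); r=[]
    for i,(k,x,(a,b)) in enumerate(obs):
        r+= [u[i]-a] + ([0] if k in('ax','piv') or (k=='tab' and x==15) else [v[i]-b])
    return np.array(r+[(p[2]-np.radians(15.3))*200,(p[4]-.1)*5,(p[3]+.05)*2])
if __name__=='__main__':
    f=least_squares(res,[480,10,.267,0,.1],loss='soft_l1'); print(f.x.round(4),np.degrees(f.x[2])); print(res(f.x).round(1))
    for n in('side',):
        t=snap(n); u,v=proj(t,pts(f.x)); print(n,np.c_[u,v].round(1).tolist())
E
python3 fit.py
```

```text
fl [608. 206.]
fr [689.1 -90.4]
nr [ 402.9 -170.2]
nl [321.4 128.5]
yaw from far edge 15.299816442419793 307.3100838137038
yaw side 15.571855144678281 297.0254121021817
yaw side 15.132571653263446 296.85774727114506
[4.816712e+02 1.231630e+01 2.690000e-01 2.109000e-01 4.200000e-03] 15.414078750236179
[ 0.1  0.  -0.4  0.   0.6 -0.9 -0.2  0.  -0.2 -1.1  1.6  1.3  0.2  1.2
 -2.5  0.   0.4 -0.5  0.5]
side [[302.4, 193.9], [310.6, 192.0], [314.0, 187.6], [302.9, 190.2], [330.2, 163.6], [308.7, 168.4], [327.6, 216.3], [302.9, 206.8]]
```

The fit holds to about 1 px: origin (481.7, 12.3), yaw 15.35°, crank angle ≈0.21, pawl ≈0. Going above the tab.

apply_moves:
  moves:
    - [0.45, 0.23, -0.1, 0, 0, 0, 0.65]
    - [0, 0, 0.9, 0, 0, 0, 0.65]
    - [0, 0, 1, 0, 0, 0, 0.65]
    - [0, 0, 1, 0, 0, 0, 0.65]
    - [0, 0, 1, 0, 0, 0, 0.65]

```text
clock: 3.52
eef_pos: [516.7, -25.6, 234.7]
eef_rot: [0.0, 0.795, -0.606, 0.0]
ft_force: [0.7, 0.3, -0.0]
opening: 30.0
```

apply_moves:
  moves:
    - [0, 0, 0.8, 0, 0, 0, 0.65]
    - [0, 0, 0, 0, 0, 0, 0.65]
    - [0, 0, 0, 0, 0, 0, 0.65]
    - [0, 0, 0, 0, 0, 0, 0.65]
    - [0, 0, 0, 0, 0, 0, 0.65]

```text
clock: 4.15
eef_pos: [518.5, -25.1, 204.6]
eef_rot: [-0.0, 0.796, -0.606, 0.001]
ft_force: [0.3, -0.7, -0.1]
opening: 29.5
```

```bash
python3 - <<'E'
from h import *
s=snap('wrist'); st=env.read_state(); print(st['eef_pos'],st['opening'],st['ft_force'])
im=cv2.cvtColor(s['pixels'],cv2.COLOR_RGB2BGR)
cv2.imwrite('pics/w3.png',im)
E
```

```text
[518.29980228 -25.07815403 204.26916042] 29.36729315885451 [-0.15994705  0.06308056  0.3924868 ]
```

View pics/w3.png

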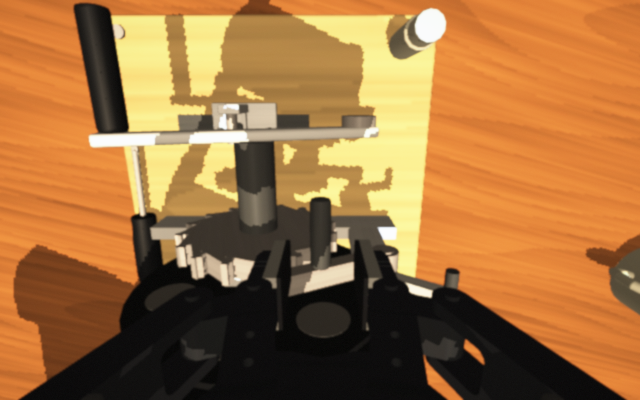

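The tab pin (column 319) sits centred between the fingertips (283/357). I'm descending and gripping lightly.

apply_moves:
  moves:
    - [0, 0, 0.7, 0, 0, 0, 0.65]
    - [0, 0, 0.6, 0, 0, 0, 0.65]
    - [0, 0, 0, 0, 0, 0, 0.65]
    - [0, 0, 0, 0, 0, 0, 0.95]
    - [0, 0, 0, 0, 0, 0, 0.95]
  squeeze: 20

```text
clock: 4.82
eef_pos: [518.4, -24.2, 152.4]
eef_rot: [-0.001, 0.795, -0.606, 0.0]
ft_force: [-0.9, 3.2, 0.7]
opening: 11.2
```

apply_moves:
  moves:
    - [0, 0, 0, 0, 0, 0, 1]
    - [0, 0, 0, 0, 0, 0, 1]
    - [0, 0, 0, 0, 0, 0, 1]
    - [0, 0, 0, 0, 0, 0, 1]
    - [0, 0, 0, 0, 0, 0, 1]
  squeeze: 20

```text
clock: 5.45
eef_pos: [518.4, -24.2, 152.1]
eef_rot: [-0.001, 0.795, -0.606, 0.0]
ft_force: [-0.6, 5.2, 3.9]
opening: 11.0
```

apply_moves:
  moves:
    - [0.1, 0, -0.2, 0, 0, 0, 1]
    - [0.15, 0, -0.17, 0, 0, 0, 1]
    - [0.18, 0, -0.14, 0, 0, 0, 1]
    - [0.21, 0, -0.1, 0, 0, 0, 1]
    - [0.22, 0, -0.05, 0, 0, 0, 1]

```text
clock: 6.08
eef_pos: [527.3, -57.0, 179.3]
eef_rot: [-0.001, 0.796, -0.606, 0.0]
ft_force: [-0.7, 3.0, 4.2]
opening: 10.6
```

apply_moves:
  moves:
    - [0.23, 0, -0.01, 0, 0, 0, 1]
    - [0.23, 0, 0.03, 0, 0, 0, 1]
    - [0.21, 0, 0.08, 0, 0, 0, 1]
    - [0.2, 0, 0.12, 0, 0, 0, 1]
    - [0.16, 0, 0.16, 0, 0, 0, 1]

```text
clock: 6.7
eef_pos: [538.3, -98.4, 161.9]
eef_rot: [-0.0, 0.795, -0.606, 0.0]
ft_force: [2.4, 3.8, 2.5]
opening: 10.9
```

apply_moves:
  moves:
    - [0.04, 0, 0.05, 0, 0, 0, 1]
    - [0, 0, 0, 0, 0, 0, 1]
    - [0, 0, 0, 0, 0, 0, 1]
    - [0, 0, 0, 0, 0, 0, 1]
    - [0, 0, 0, 0, 0, 0, 1]

```text
clock: 7.32
eef_pos: [538.5, -99.4, 160.5]
eef_rot: [0.0, 0.796, -0.606, 0.0]
ft_force: [2.9, 2.7, -1.8]
opening: 10.7
```

```bash
cat > wf.py <<'E'
from h import *
O=np.array([481.7,12.3,0]); Y=np.radians(15.35); Rw=R.from_euler('z',Y)
st=env.read_state(); tool=rot(st['eef_rot'])
g=st['eef_pos']+tool.apply([0,0,-19])
print('clock %.2f'%st['clock'],'grasp in winder',Rw.inv().apply(g-O).round(1),'F winder',Rw.inv().apply(st['ft_force']).round(1),'open %.1f'%st['opening'])
E
python3 wf.py; python3 -c "
from h import *
cv2.imwrite('pics/w4.png',cv2.cvtColor(snap('wrist')['pixels'],cv2.COLOR_RGB2BGR))"
```

```text
clock 7.33 grasp in winder [  25.2 -122.8  179.5] F winder [ 3.5  1.8 -1.8] open 10.7
```

View pics/w4.png

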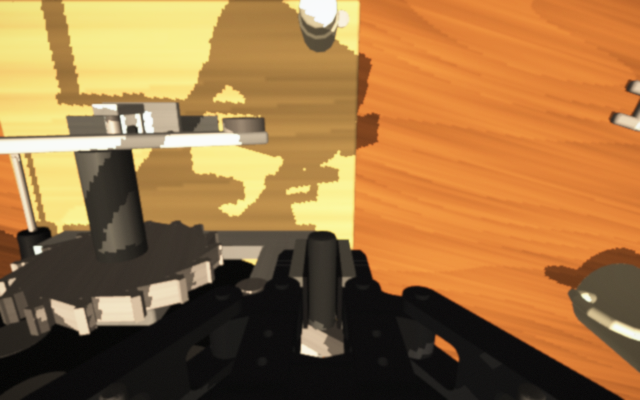

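The tab is in the fingers, past centre and at its rest, with small forces. Releasing, lifting, then heading above the crank handle.

apply_moves:
  moves:
    - [0, 0, 0, 0, 0, 0, 0.75]
    - [0, 0, 0, 0, 0, 0, 0.65]
    - [0, 0, -0.6, 0, 0, 0, 0.65]
    - [0, 0, -1, 0, 0, 0, 0.65]
    - [0, 0, -0.8, 0, 0, 0, 0.65]

```text
clock: 8.0
eef_pos: [537.9, -99.8, 257.9]
eef_rot: [0.001, 0.795, -0.606, 0.0]
ft_force: [0.2, -1.0, 0.5]
opening: 29.7
```

apply_moves:
  moves:
    - [-1, -0.5, 0, 0, 0, 0, 0.5]
    - [-1, -0.5, 0, 0, 0, 0, 0.5]
    - [-1, -0.5, 0, 0, 0, 0, 0.5]
    - [-1, -0.5, 0, 0, 0, 0, 0.5]
    - [-1, -0.3, 0, 0, 0, 0, 0.5]

```text
clock: 8.62
eef_pos: [573.9, 118.7, 256.3]
eef_rot: [0.001, 0.795, -0.606, 0.0]
ft_force: [0.6, 0.4, -0.5]
opening: 42.4
```

apply_moves:
  moves:
    - [-0.1, 0, 0.5, 0, 0, 0, 0.5]
    - [0, 0, 0.5, 0, 0, 0, 0.5]
    - [0, 0, 0, 0, 0, 0, 0.5]
    - [0, 0, 0, 0, 0, 0, 0.5]
    - [0, 0, 0, 0, 0, 0, 0.5]

```text
clock: 9.25
eef_pos: [573.4, 121.4, 217.5]
eef_rot: [-0.001, 0.795, -0.606, 0.001]
ft_force: [-0.7, 0.6, -0.4]
opening: 43.0
```

```bash
python3 wf.py; python3 -c "
from h import *
s=snap('wrist');t=snap('side')
import pickle;pickle.dump((s,t),open('w5.pkl','wb'))
a=cv2.cvtColor(s['pixels'],cv2.COLOR_RGB2BGR);b=cv2.cvtColor(t['pixels'],cv2.COLOR_RGB2BGR)[140:260,240:380]
c=np.zeros((600,640,3),np.uint8);c[:400]=a;c[400:,:]=0
b=cv2.resize(b,(233,200),interpolation=cv2.INTER_CUBIC);c[400:,:233]=b
cv2.imwrite('pics/w5.png',c)"
```

```text
clock 9.25 grasp in winder [117.3  81.  236.5] F winder [-0.6  0.8 -0.4] open 43.0
```

View pics/w5.png

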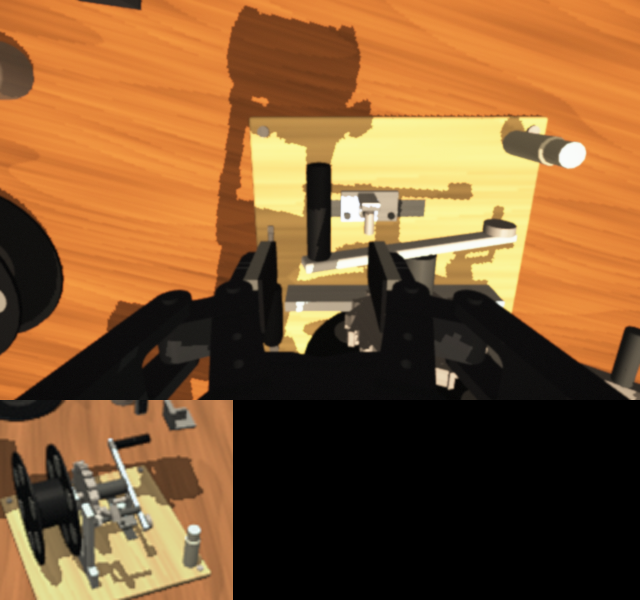

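The handle (column 318) is centred between the fingers, the stop pin is at about (369,208–233), and the tab is lying back at the right edge (627,350).

```bash
python3 - <<'E'
from h import *
import pickle
s,t=pickle.load(open('w5.pkl','rb'))
O=np.array([481.7,12.3,0]); Rw=R.from_euler('z',np.radians(15.35)); W=lambda p:Rw.inv().apply(p-O).round(1)
for uv in [(369,203),(369,212),(370,222),(369,233)]: print('pin',uv,W(onz(s,*uv,50)),W(onz(s,*uv,55)))
for uv in [(328,208),(425,208),(378,192),(378,220)]: print('foot',uv,W(onz(s,*uv,19)))
for x,uv in ((150,(318.5,164)),(80,(318.5,259))):
    o,d=ray(s,*uv); o=Rw.inv().apply(o-O); d=Rw.inv().apply(d); p=o+d*(x-o[0])/d[0]; print('handle x',x,p.round(1),np.arctan2(p[2]-115,p[1]),np.hypot(p[2]-115,p[1]))
for uv in ((517,238),(308,266)):
  o,d=ray(s,*uv); o=Rw.inv().apply(o-O); d=Rw.inv().apply(d); p=o+d*(74-o[0])/d[0]; print('arm',p.round(1))
E
```

```text
pin (369, 203) [93.7 33.1 50. ] [95.3 33.8 55. ]
pin (369, 212) [84.3 32.7 50. ] [86.  33.5 55. ]
pin (370, 222) [73.7 31.3 50. ] [75.6 32.1 55. ]
pin (369, 233) [61.8 31.8 50. ] [63.9 32.6 55. ]
foot (328, 208) [78.4 72.9 19. ]
foot (425, 208) [ 78.2 -33.   19. ]
foot (378, 192) [96.4 19.2 19. ]
foot (378, 220) [64.3 17.7 19. ]
handle x 150 [150.   82.  141.8] 0.31607604141677753 86.24297109659247
handle x 80 [ 80.   82.2 142.6] 0.3243213942883748 86.76731307581666
arm [ 74.  -92.9  91.3]
arm [ 74.  90. 142.]
```

apply_moves:
  moves:
    - [0, 0, 0.7, 0, 0, 0, 0.55]
    - [0, 0, 0.7, 0, 0, 0, 0.55]
    - [0, 0, 0.6, 0, 0, 0, 0.55]
    - [0, 0, 0.44, 0, 0, 0, 0.55]
    - [0, 0, 0, 0, 0, 0, 0.55]

```text
clock: 9.98
eef_pos: [571.9, 121.5, 117.9]
eef_rot: [0.001, 0.795, -0.606, -0.001]
ft_force: [0.8, 0.5, 0.1]
opening: 38.5
```

apply_moves:
  moves:
    - [0, 0, 0, 0, 0, 0, 1]
    - [0, 0, 0, 0, 0, 0, 1]
    - [0, 0, 0, 0, 0, 0, 1]
    - [0, 0, 0, 0, 0, 0, 1]
    - [0, 0, 0, 0, 0, 0, 1]
  squeeze: 20

```text
clock: 10.6
eef_pos: [573.0, 123.8, 120.1]
eef_rot: [-0.002, 0.795, -0.606, -0.001]
ft_force: [-1.6, 5.1, -0.4]
opening: 17.3
```

```bash
python3 wf.py
```

```text
clock 10.60 grasp in winder [117.5  83.3 139.1] F winder [-0.2  5.3 -0.4] open 17.3
```

apply_moves:
  moves:
    - [0.07, 0, -0.28, 0, 0, 0, 1]
    - [0.14, 0, -0.26, 0, 0, 0, 1]
    - [0.17, 0, -0.24, 0, 0, 0, 1]
    - [0.2, 0, -0.22, 0, 0, 0, 1]
    - [0.23, 0, -0.19, 0, 0, 0, 1]

```text
clock: 11.22
eef_pos: [581.2, 94.1, 168.8]
eef_rot: [-0.003, 0.795, -0.606, -0.002]
ft_force: [-2.7, 9.8, 4.2]
opening: 17.4
```

```bash
python3 wf.py
```

```text
clock 11.22 grasp in winder [117.5  52.4 187.8] F winder [ 0.  10.1  4.2] open 17.4
```

apply_moves:
  moves:
    - [0.23, 0, -0.19, 0, 0, 0, 1]
    - [0.27, 0, -0.12, 0, 0, 0, 1]
    - [0.28, 0, -0.09, 0, 0, 0, 1]
    - [0.29, 0, -0.05, 0, 0, 0, 1]
    - [0.22, 0, 0, 0, 0, 0, 1]

```text
clock: 11.85
eef_pos: [595.8, 42.2, 187.6]
eef_rot: [-0.003, 0.795, -0.606, 0.0]
ft_force: [-1.6, 5.0, 3.1]
opening: 17.1
```

```bash
python3 wf.py; python3 -c "
from h import *
s=snap('wrist');t=snap('side')
import pickle;pickle.dump((s,t),open('w6.pkl','wb'))
a=cv2.cvtColor(s['pixels'],cv2.COLOR_RGB2BGR);b=cv2.cvtColor(t['pixels'],cv2.COLOR_RGB2BGR)[140:260,240:400]
c=np.zeros((600,640,3),np.uint8);c[:360]=a[:360]
b=cv2.resize(b,(320,240),interpolation=cv2.INTER_CUBIC);c[360:,:320]=b
cv2.imwrite('pics/w6.png',c)"
```

```text
clock 11.85 grasp in winder [117.8  -1.4 206.6] F winder [-0.2  5.2  3.1] open 17.1
```

View pics/w6.png

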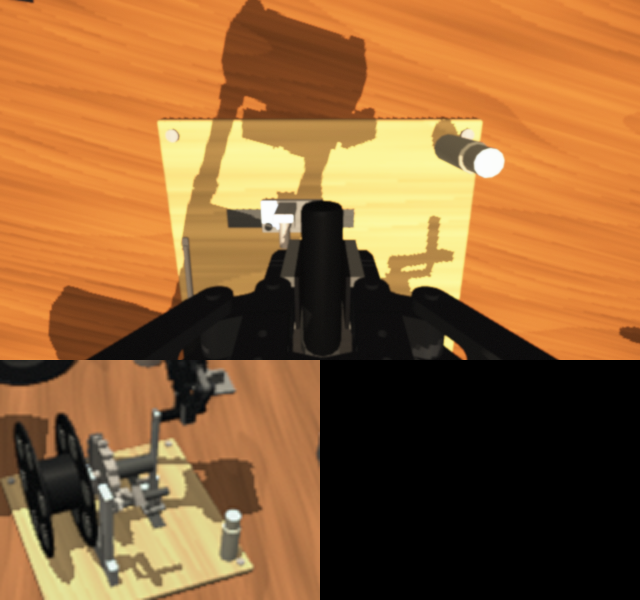

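Nearly at the top (θ≈1.60) with modest forces. The stop is expected about 19 mm further on, so I'm approaching slowly and reading the force.

apply_moves:
  moves:
    - [0.1, 0, 0, 0, 0, 0, 1]
    - [0.1, 0, 0, 0, 0, 0, 1]
    - [0.08, 0, 0, 0, 0, 0, 1]
    - [0.04, 0, 0.01, 0, 0, 0, 1]
    - [0, 0, 0, 0, 0, 0, 1]

```text
clock: 12.58
eef_pos: [599.4, 29.0, 186.8]
eef_rot: [-0.002, 0.795, -0.606, 0.001]
ft_force: [-0.7, 3.7, 5.2]
opening: 17.0
```

apply_moves:
  moves:
    - [0.02, 0, 0, 0, 0, 0, 1]
    - [0.02, 0, 0.01, 0, 0, 0, 1]
    - [0.01, 0, 0, 0, 0, 0, 1]
    - [0, 0, 0, 0, 0, 0, 1]
    - [0, 0, 0, 0, 0, 0, 1]

```text
clock: 13.2
eef_pos: [599.9, 27.1, 186.1]
eef_rot: [-0.002, 0.795, -0.606, 0.001]
ft_force: [-1.4, 3.0, 5.0]
opening: 17.0
```

```bash
python3 wf.py
```

```text
clock 13.20 grasp in winder [117.8 -17.  205.1] F winder [-0.6  3.3  5. ] open 17.0
```

apply_moves:
  moves:
    - [0.02, 0, 0, 0, 0, 0, 1]
    - [0.01, 0, 0, 0, 0, 0, 1]
    - [0, 0, 0, 0, 0, 0, 1]
    - [0, 0, 0, 0, 0, 0, 1]
    - [0, 0, 0, 0, 0, 0, 1]

```text
clock: 13.82
eef_pos: [600.2, 25.9, 185.7]
eef_rot: [-0.001, 0.795, -0.606, 0.001]
ft_force: [-0.2, 3.8, 6.9]
opening: 17.0
```

apply_moves:
  moves:
    - [0.02, 0, 0.005, 0, 0, 0, 1]
    - [0.01, 0, 0, 0, 0, 0, 1]
    - [0, 0, 0, 0, 0, 0, 1]
    - [0, 0, 0, 0, 0, 0, 1]
    - [0, 0, 0, 0, 0, 0, 1]

```text
clock: 14.45
eef_pos: [600.5, 24.8, 185.3]
eef_rot: [-0.001, 0.795, -0.606, 0.001]
ft_force: [-0.4, 4.3, 5.2]
opening: 17.2
```

```bash
python3 wf.py
```

```text
clock 14.45 grasp in winder [117.8 -19.4 204.3] F winder [0.8 4.2 5.2] open 17.2
```

apply_moves:
  moves:
    - [0.02, 0, 0.005, 0, 0, 0, 1]
    - [0.01, 0, 0, 0, 0, 0, 1]
    - [0, 0, 0, 0, 0, 0, 1]
    - [0, 0, 0, 0, 0, 0, 1]
    - [0, 0, 0, 0, 0, 0, 1]

```text
clock: 15.08
eef_pos: [600.9, 23.6, 184.9]
eef_rot: [-0.001, 0.795, -0.606, 0.001]
ft_force: [0.0, 5.0, 5.2]
opening: 17.2
```

apply_moves:
  moves:
    - [0.02, 0, 0.01, 0, 0, 0, 1]
    - [0.01, 0, 0, 0, 0, 0, 1]
    - [0, 0, 0, 0, 0, 0, 1]
    - [0, 0, 0, 0, 0, 0, 1]
    - [0, 0, 0, 0, 0, 0, 1]

```text
clock: 15.7
eef_pos: [601.1, 22.9, 184.6]
eef_rot: [-0.002, 0.795, -0.606, 0.0]
ft_force: [0.4, 6.0, 6.9]
opening: 17.2
```

```bash
python3 wf.py
```

```text
clock 15.70 grasp in winder [117.9 -21.4 203.6] F winder [1.9 5.7 6.9] open 17.2
```

apply_moves:
  moves:
    - [0.02, 0, 0, 0, 0, 0, 1]
    - [0, 0, 0, 0, 0, 0, 1]
    - [0, 0, 0, 0, 0, 0, 1]
    - [0, 0, 0, 0, 0, 0, 1]
    - [0, 0, 0, 0, 0, 0, 1]

```text
clock: 16.32
eef_pos: [601.1, 22.8, 184.5]
eef_rot: [-0.002, 0.795, -0.606, -0.0]
ft_force: [-0.2, 7.7, 6.9]
opening: 17.3
```

```bash
python3 wf.py
```

```text
clock 16.32 grasp in winder [117.9 -21.5 203.5] F winder [1.9 7.4 6.9] open 17.3
```

The last 0.8 mm commanded gave only 0.1 mm of travel and the force rose to about 9 N along the path, so the tail is on the stop. I'll hold briefly with a little more, then release and lift.

apply_moves:
  moves:
    - [0.01, 0, 0, 0, 0, 0, 1]
    - [0, 0, 0, 0, 0, 0, 1]
    - [0, 0, 0, 0, 0, 0, 1]
    - [0, 0, 0, 0, 0, 0, 1]
    - [0, 0, 0, 0, 0, 0, 1]

```text
clock: 16.95
eef_pos: [601.1, 22.8, 184.5]
eef_rot: [-0.002, 0.795, -0.606, -0.0]
ft_force: [-0.1, 8.3, 6.9]
opening: 16.8
```

apply_moves:
  moves:
    - [0, 0, 0, 0, 0, 0, 0.75]
    - [0, 0, 0, 0, 0, 0, 0.65]
    - [0, 0, 0, 0, 0, 0, 0.55]
    - [0, 0, 0, 0, 0, 0, 0.55]
    - [0, 0, 0, 0, 0, 0, 0.55]

```text
clock: 17.58
eef_pos: [600.6, 20.3, 182.6]
eef_rot: [0.0, 0.795, -0.606, -0.0]
ft_force: [-0.1, 1.2, 0.2]
opening: 38.5
```

```bash
python3 wf.py
```

```text
clock 17.57 grasp in winder [116.8 -23.8 201.6] F winder [0.2 1.2 0.2] open 38.5
```

apply_moves:
  moves:
    - [0, 0, -0.6, 0, 0, 0, 0.55]
    - [0, 0, -0.9, 0, 0, 0, 0.55]
    - [0, 0, -0.4, 0, 0, 0, 0.55]
    - [0.5, 0.5, 0, 0, 0, 0, 0.6]
    - [0.7, 0.6, 0, 0, 0, 0, 0.6]

```text
clock: 18.2
eef_pos: [570.6, -37.3, 258.5]
eef_rot: [0.0, 0.796, -0.605, -0.0]
ft_force: [0.1, -0.1, -0.7]
opening: 34.0
```

apply_moves:
  moves:
    - [0.7, 0.6, 0, 0, 0, 0, 0.6]
    - [0.6, 0.6, 0, 0, 0, 0, 0.6]
    - [0, 0, 0.3, 0, 0, 0, 0.6]
    - [0, 0, 0.3, 0, 0, 0, 0.6]
    - [0, 0, 0, 0, 0, 0, 0.6]

```text
clock: 18.82
eef_pos: [537.9, -99.1, 233.0]
eef_rot: [0.0, 0.796, -0.605, -0.002]
ft_force: [-0.3, -0.5, -0.2]
opening: 34.4
```

```bash
python3 wf.py; python3 -c "
from h import *
s=snap('wrist');t=snap('side')
import pickle;pickle.dump((s,t),open('w7.pkl','wb'))
a=cv2.cvtColor(s['pixels'],cv2.COLOR_RGB2BGR);b=cv2.cvtColor(t['pixels'],cv2.COLOR_RGB2BGR)[140:260,240:400]
c=np.zeros((600,640,3),np.uint8);c[:360]=a[:360]
b=cv2.resize(b,(320,240),interpolation=cv2.INTER_CUBIC);c[360:,:320]=b
cv2.imwrite('pics/w7.png',c)"
```

```text
clock 18.82 grasp in winder [  24.8 -122.3  252. ] F winder [-0.4 -0.4 -0.2] open 34.4
```

View pics/w7.png

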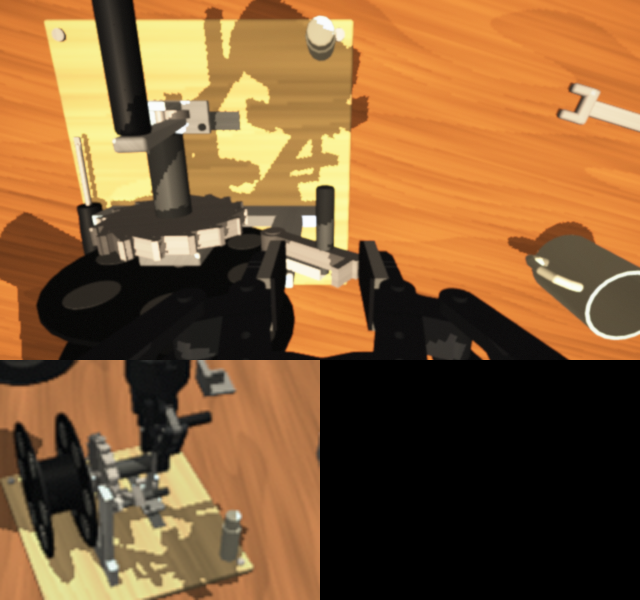

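The pawl is resting back with its tab (column 325) between the fingers (282/363). Lowering and gripping it.

apply_moves:
  moves:
    - [0.05, 0, 0.7, 0, 0, 0, 0.65]
    - [0, 0, 0.7, 0, 0, 0, 0.65]
    - [0, 0, 0.43, 0, 0, 0, 0.65]
    - [0, 0, 0, 0, 0, 0, 0.65]
    - [0, 0, 0, 0, 0, 0, 0.9]

```text
clock: 19.55
eef_pos: [539.6, -101.4, 162.5]
eef_rot: [-0.001, 0.796, -0.606, 0.0]
ft_force: [-4.7, 13.4, -1.0]
opening: 13.1
```

apply_moves:
  moves:
    - [0, 0, 0, 0, 0, 0, 1]
    - [0, 0, 0, 0, 0, 0, 1]
    - [0, 0, 0, 0, 0, 0, 1]
    - [0, 0, 0, 0, 0, 0, 1]
    - [0, 0, 0, 0, 0, 0, 1]
  squeeze: 20

```text
clock: 20.18
eef_pos: [539.4, -100.5, 162.6]
eef_rot: [-0.001, 0.795, -0.606, -0.0]
ft_force: [-0.1, 5.1, 0.1]
opening: 11.0
```

```bash
python3 wf.py
```

```text
clock 20.18 grasp in winder [  25.8 -124.1  181.6] F winder [1.3 4.9 0.1] open 11.0
```

apply_moves:
  moves:
    - [-0.09, 0, -0.09, 0, 0, 0, 1]
    - [-0.17, 0, -0.16, 0, 0, 0, 1]
    - [-0.19, 0, -0.12, 0, 0, 0, 1]
    - [-0.21, 0, -0.08, 0, 0, 0, 1]
    - [-0.23, 0, -0.04, 0, 0, 0, 1]

```text
clock: 20.8
eef_pos: [531.3, -70.2, 184.3]
eef_rot: [0.001, 0.796, -0.606, 0.004]
ft_force: [1.0, -4.6, 4.6]
opening: 11.3
```

apply_moves:
  moves:
    - [-0.23, 0, 0.01, 0, 0, 0, 1]
    - [-0.22, 0, 0.05, 0, 0, 0, 1]
    - [-0.21, 0, 0.1, 0, 0, 0, 1]
    - [-0.18, 0, 0.13, 0, 0, 0, 1]
    - [-0.08, 0, 0.07, 0, 0, 0, 1]

```text
clock: 21.42
eef_pos: [520.2, -31.7, 166.4]
eef_rot: [-0.0, 0.796, -0.606, 0.0]
ft_force: [4.5, -2.6, 1.0]
opening: 10.9
```

apply_moves:
  moves:
    - [0, 0, 0, 0, 0, 0, 1]
    - [0, 0, 0, 0, 0, 0, 1]
    - [0, 0, 0, 0, 0, 0, 1]
    - [0, 0, 0, 0, 0, 0, 1]
    - [0, 0, 0, 0, 0, 0, 1]

```text
clock: 22.05
eef_pos: [520.2, -31.9, 166.6]
eef_rot: [-0.001, 0.795, -0.606, -0.0]
ft_force: [5.0, 0.8, 0.2]
opening: 11.1
```

```bash
python3 wf.py
```

```text
clock 22.05 grasp in winder [ 25.4 -52.8 185.6] F winder [ 5.  -0.5  0.2] open 11.1
```

apply_moves:
  moves:
    - [-0.04, 0, 0.05, 0, 0, 0, 1]
    - [-0.04, 0, 0.05, 0, 0, 0, 1]
    - [0, 0, 0, 0, 0, 0, 1]
    - [0, 0, 0, 0, 0, 0, 1]
    - [0, 0, 0, 0, 0, 0, 1]

```text
clock: 22.68
eef_pos: [519.5, -29.4, 163.1]
eef_rot: [-0.0, 0.796, -0.606, 0.001]
ft_force: [5.3, -0.5, 2.1]
opening: 10.9
```

apply_moves:
  moves:
    - [-0.03, 0, 0.05, 0, 0, 0, 1]
    - [0, 0, 0, 0, 0, 0, 1]
    - [0, 0, 0, 0, 0, 0, 1]
    - [0, 0, 0, 0, 0, 0, 1]
    - [0, 0, 0, 0, 0, 0, 1]

```text
clock: 23.3
eef_pos: [519.1, -28.0, 160.9]
eef_rot: [-0.0, 0.796, -0.606, 0.0]
ft_force: [5.0, -1.3, 1.6]
opening: 11.0
```

```bash
python3 wf.py
```

```text
clock 23.30 grasp in winder [ 25.4 -48.7 179.9] F winder [ 4.5 -2.6  1.6] open 11.0
```

apply_moves:
  moves:
    - [-0.02, 0, 0.05, 0, 0, 0, 1]
    - [0, 0, 0, 0, 0, 0, 1]
    - [0, 0, 0, 0, 0, 0, 1]
    - [0, 0, 0, 0, 0, 0, 1]
    - [0, 0, 0, 0, 0, 0, 1]

```text
clock: 23.92
eef_pos: [518.7, -26.8, 158.7]
eef_rot: [-0.001, 0.795, -0.606, -0.0]
ft_force: [5.3, 1.2, 0.5]
opening: 11.2
```

apply_moves:
  moves:
    - [-0.02, 0, 0.04, 0, 0, 0, 1]
    - [0, 0, 0, 0, 0, 0, 1]
    - [0, 0, 0, 0, 0, 0, 1]
    - [0, 0, 0, 0, 0, 0, 1]
    - [0, 0, 0, 0, 0, 0, 1]

```text
clock: 24.55
eef_pos: [518.6, -26.0, 157.2]
eef_rot: [-0.001, 0.795, -0.606, 0.0]
ft_force: [5.2, 1.1, 2.2]
opening: 11.1
```

```bash
python3 wf.py
```

```text
clock 24.55 grasp in winder [ 25.4 -46.7 176.2] F winder [ 5.3 -0.3  2.2] open 11.1
```

apply_moves:
  moves:
    - [-0.015, 0, 0.03, 0, 0, 0, 1]
    - [0, 0, 0, 0, 0, 0, 1]
    - [0, 0, 0, 0, 0, 0, 1]
    - [0, 0, 0, 0, 0, 0, 1]
    - [0, 0, 0, 0, 0, 0, 1]

```text
clock: 25.18
eef_pos: [518.4, -25.4, 156.0]
eef_rot: [-0.001, 0.795, -0.606, 0.0]
ft_force: [5.6, 1.0, 2.3]
opening: 11.4
```

```bash
python3 wf.py
```

```text
clock 25.18 grasp in winder [ 25.4 -46.1 175. ] F winder [ 5.6 -0.6  2.3] open 11.4
```

About 1 mm above the gap bottom with no real contact force. Opening to let it settle, then lifting away.

apply_moves:
  moves:
    - [0, 0, 0, 0, 0, 0, 0.8]
    - [0, 0, 0, 0, 0, 0, 0.65]
    - [0, 0, 0, 0, 0, 0, 0.65]
    - [0, 0, -0.5, 0, 0, 0, 0.65]
    - [0, 0, -0.8, 0, 0, 0, 0.65]

```text
clock: 25.8
eef_pos: [516.5, -25.7, 207.2]
eef_rot: [0.001, 0.796, -0.606, -0.002]
ft_force: [0.6, -0.5, 1.2]
opening: 30.0
```

apply_moves:
  moves:
    - [0, 0, -1, 0, 0, 0, 0.6]
    - [0, 0, -1, 0, 0, 0, 0.5]
    - [0, 0, -1, 0, 0, 0, 0.5]
    - [0, 0, -1, 0, 0, 0, 0.5]
    - [0, 0, 0, 0, 0, 0, 0.5]

```text
clock: 26.42
eef_pos: [519.0, -26.1, 371.2]
eef_rot: [-0.001, 0.796, -0.606, 0.003]
ft_force: [0.6, -0.4, -0.3]
opening: 42.6
```

```bash
python3 wf.py; python3 -c "
from h import *
s=snap('wrist');t=snap('side')
import pickle;pickle.dump((s,t),open('w8.pkl','wb'))
a=cv2.cvtColor(s['pixels'],cv2.COLOR_RGB2BGR)[20:270,120:520];b=cv2.cvtColor(t['pixels'],cv2.COLOR_RGB2BGR)[150:250,260:390]
cv2.imwrite('pics/w8.png',np.vstack([cv2.resize(a,(560,350),interpolation=cv2.INTER_CUBIC),cv2.copyMakeBorder(cv2.resize(b,(320,246),interpolation=cv2.INTER_CUBIC),0,0,0,240,0)]))"
```

```text
clock 26.43 grasp in winder [ 25.7 -46.9 390.2] F winder [ 0.4 -0.6 -0.3] open 42.6
```

View pics/w8.png

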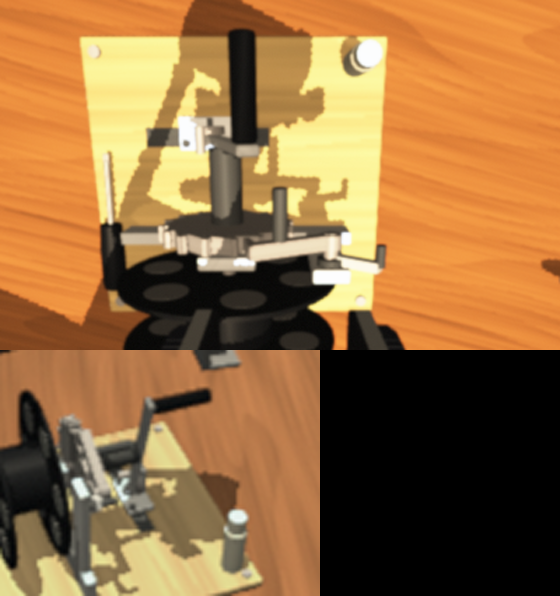

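The pawl lies back on the teeth and the handle stands just past the top. I'll check numerically that the crank hasn't moved.

```bash
python3 - <<'E'
from h import *
import pickle
O=np.array([481.7,12.3,0]); Rw=R.from_euler('z',np.radians(15.35))
for f,n,L in (('w8.pkl','rest',[(150,(242,33)),(80,(245.5,140))]),):
    s,t=pickle.load(open(f,'rb'))
    for x,(u,v) in L:
        o,d=ray(s,u/1.4+120,v/1.4+20); o=Rw.inv().apply(o-O); d=Rw.inv().apply(d); p=o+d*(x-o[0])/d[0]; print(n,x,p.round(1))
        for z in (197,): print((o+d*(z-o[2])/d[2]).round(1))
    th=1.834
    for nm,(x,y,z) in dict(far=(150,1.3+85*np.cos(th),115+85*np.sin(th)),tab0=(47,-44.9,172.2),tab1=(47,-44.9-1.3*2.5,178)).items():
        u,w=proj(s,Rw.apply([x,y,z])+O); print(nm,(u-120)*1.4,(w-20)*1.4)
E
```

```text
rest 150 [150.  -22.3 186.3]
[148.3 -23.1 197. ]
rest 80 [ 80.  -20.2 149.9]
[ 82.5 -23.8 197. ]
far 238.32921131612267 30.098989671584484
tab0 277.46213866511215 187.04480466666985
tab1 281.8439008704683 188.23925327564268
```

```bash
python3 -c "
from cell import env
print(env.sign_off())"
```

```text
the job is handed in; nothing more can be done
None
```

The winder is backed off: the crank is at its stop, the pawl is back down in the ratchet teeth, and the gripper is clear above. I handed the job in at about 26.5 s; no verdict is reported.

1. **Pawl back:** I gripped the lifting tab lightly, lifted it over centre and released it at its rest. A later picture showed it still lying back.
2. **Crank to the stop:** I turned it backwards about 1.6 rad until the tail met the stop pin. The last 0.8 mm commanded gave only 0.1 mm of travel. The force on the handle was then about 9 N, which I estimate as 7–8 N on the pin. I held it there for a little over 0.6 s before letting go.
3. **Pawl down:** I carried the pawl back over and lowered it to about 1 mm above the bottom of a tooth gap, feeling about 2 N of vertical force. I then opened the gripper and let it settle.

**Last checks:**
- The final picture shows the tab within about 2 pixels of where it should be with the pawl fully down.
- The crank handle reads y ≈ -23.5 mm in the picture and -21.5 mm from the gripper while it was pressed on the stop. That difference is within the camera's accuracy and shows no backing off.
- I saw no contact with the other items near the winder in the pictures I took, but I did not check them separately afterwards.

**One disagreement:** two camera estimates of the starting crank angle differed, 0.21 and about 0.3 rad. Forces during the turn fitted about 0.25, and the stop was found by force, so this did not affect the result.

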